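# Slide a well plate under the drag spring of a plate warmer

### The arm

A 6-joint arm with a two-finger parallel gripper is mounted at the origin on a cart in front of the work surface, level with it; the furniture and walls round the work are solid. World frame = base frame: x ahead of the robot, y to its left, z up, the work surface at z = 0. Lengths are in m, angles in rad, forces in N, time in s.
With the tool pointing down it reaches from about 0.425 to 0.95 m from the base axis. Payload 3.5 kg.
Tool frame: the origin (TCP) lies on the centre line of the jaws, within the pads' length; the fingertips stand 17 mm ahead of it and the grasp point (between the pads) lies 2 mm behind it; z points along the fingers, y is the line along which they close (so a half turn about z gives the same grasp; the last joint's range is limited). The gripper opens to 85 mm and grips with 20 to 120 N. Pads are 22 mm wide; open, the fingers measure 114 mm over their backs; the gripper's body (76 mm by 85 mm) begins 54 mm behind the grasp point. The pads swing forward as they close: fully open they stand 13 mm farther back than shut.
Start: joints at [-1.372, 0.286, 1.577, -0, 1.279, -0.15], TCP at [0.231, -0.634, 0.248] pointing down, gripper open.
Joint ranges: [-2.77, 2.77], [-0.9, 2.22], [0.21, 2.48], [-1.53, 4.67], [0.24, 2.81], [-2.84, 2.84]. Speed limits (rad/s): [2.79, 2.79, 3.14, 3.14, 3.14, 3.14].

### API

Orientations are given as a unit quaternion [x, y, z, w].
In Python, from plant import ctrl gives the robot as it stands. The module is installed in compiled form; this text tells all that it offers.
- The arm moves only by the tool drive_tool, never from a script. Its argument "moves" is a list of rows, each a list of 3 entries, a list of its own where there are three numbers: the turn, a rotation vector about the tool's x, y, z in rad, then the shift along the tool's x, y, z in m, then the finger opening in m, from 0 to 0.0854. A call has 1 to 5 rows; each row shifts and turns the commanded pose from where the row before left it, along the tool's axes as they then stand; what a row does not reach is not made up. A row lasts 1/8 s, in which the tool goes at most 62.5 mm and 10.7 degrees, less where a joint would pass 70% of its speed; a pose out of reach is approached as far as the arm can. A call with a gripper value outside its range is refused whole. The fingers move at their own pace and stop on an object; "grip_force" is the grip in N (left out, the last holds). Time passes only in rows, so rows that do not move let the fingers close. It gives the time, the measured TCP pose, the force, the opening and the grip force at its end, in the units of the state.
- ctrl.get_state(): the state, without advancing time (a new reading comes with each control period).
- ctrl.read_camera(name): name is "side" or "top" or "wrist"; returns a dict with "image" (384x512x3 uint8, red, green, blue), "fx", "fy", "cx", "cy" (pixels), "dist" ([k1, k2, p1, p2, k3] as OpenCV has them; the pictures are not rectified), "R" (3x3) and "t" (3): a world point X has camera coordinates R X + t. Camera axes: x right, y down, z forward; pixel columns grow to the right and rows downward; lengths in m; the calibration is good to about 2 mm. A picture is of the moment at which its call begins. There is no depth.
- ctrl.sign_off(): hands the job in; it is judged then, once.
The state is a dict: "time": time; "qpos": joint angles; "dq": joint speeds; "joint_efforts": joint torques, N m; "eef_pos": TCP position; "tcp_rot": TCP orientation; "contact_force": force on the tool from outside, world axes, zero at the start; "wrist_torque": the same for the moment, N m; "opening": opening from 0.0 (shut) to 1.0 (fully open); "finger_force": force on a finger pad.
Only numpy, scipy, OpenCV 4.12 (cv2) and the standard library are available. Lean on these libraries where they do the work, as an engineer would, in place of code of your own. Each camera call takes 0.05 s, during which the arm holds its last target. There are 200 camera calls.

### The job

Load the lidded well plate into the plate warmer: press the plate down hard on its lid with the fingertips, so that the sprung platen sinks, and keep it pressed while you slide it along the lane, under the hold-down bar and the leaf spring, until it is fully home against the end stop. Then let go and move clear; the bar and the spring keep the plate down. Do not grip or lift the plate, and leave the vial, the dropper bottle and the timer beside the warmer where they stand.

Things in the scene. Friction and masses are not known exactly. Their poses are not given: they have to be found in the camera images.
- warmer: Low grey plate warmer fixed to the bench, 226 x 128 mm. Origin: centre of its underside; z up; x is the loading direction, from the open end (display, keys) to the end stop. In mm: rails at y = +-44.75 to +-57, tops at z = 42, leave the plate 2 mm side play each way; flat platen between them, x = -98 to 98, 80 wide, top z = 32 when up. The plate is home with its origin at x = 36.
- bar (a point): Middle of the lower loading-side edge of the steel hold-down bar that crosses the lane: in the warmer's frame x = 53, y = 0, z = 45 mm. The bar is 12 mm wide along the lane; its top with the screws is at z = 54 mm.
- end_stop (a point): Point on the face of the aluminium end stop, middle of the lane: in the warmer's frame x = 100, z = 36 mm. The plate's nose rests on this face when home. The stop's top is at z = 42 mm.
- platen (a joint): Travel of the sprung platen (m): 0 = up, 0.007 = down on its hard stop; it stays level. About 7 N starts it down, 1 N more per mm, 14 N at the bottom. Platen up: the lid's top is 3 mm above the bar's underside and the nose runs into the bar; pressed down 4 to 7 mm the plate passes. The platen is slippery (friction about 0.12). With the plate home and released it rests near 0.004.
- leaf (a joint): Leaf spring: three steel fingers side by side from the far side of the bar (warmer's x = 65, z = 47 mm) sloping down to tips at x = 93. Value in rad: 0 = free (tip undersides at z = 39 mm), grows as the plate lifts the tips; about 0.18 with the plate home. It presses on the lid with about 5 to 9 N and drags with up to about 4 N.
- plate: White 96-well plate with flat clear lid, 128 long (x), 85.5 wide (y), 16 mm high, 0.15 kg, loose on the platen between the rails. Origin: centre of its underside; x points to its nose, 64 mm ahead, towards the bar. It starts with the nose 8 to 28 mm short of the bar. Home, the lid is open from above behind the plate's x = +17 mm; the front of the lid is smooth and slippery.
- grip_ribs (a point): Middle of the ribbed patch on top of the lid, 29 mm behind the plate's centre: the place to press. The rear of the lid (plate's x from -63 to +13 mm) grips: friction 0.8, or the fingertip's own if higher. Fingertips pressed on it with 10 to 20 N take the plate along, and slip once it is on the stop.
- vial: Small clear sample vial with a white cap, 29 mm across, 68 mm high, loose, left of the warmer. Origin: centre of its underside.
- dropper_bottle: Small dropper bottle with a pointed cap, 34 mm across, 86 mm high, loose, right of the warmer. Origin: centre of its underside.
- lab_timer: White digital timer, 64 x 66 x 18 mm, lying loose right of the warmer. Origin: centre of its underside.

How it is judged:
By the outcome, as a careful person would: the job done as asked, in the order asked, and still so for the second after the job is handed in, with the robot touching nothing.
It also fails if it takes over 38 s, if anything falls off the work surface, if the arm or the gripper's body presses on something with over 40 N, if the wrist force passes 120 N, or if a joint passes its speed limit or range.

## Working session

There is one attempt and no reset: what is moved stays moved. The work goes in short steps, Python scripts to look and compute and a tool call to move; the robot and the scene stay as the last step left them, time stands still between calls to the robot, and variables do not carry over. Pictures are saved under pics/ and viewed, at most 10 in all, crops included, and the job is handed in when it is done.

Besides the shell and the picture viewer there is one more tool, called after "Request:" as name(argument=value, ...) on one line, values as JSON. drive_tool: Moves the arm, as the interface text tells. Its arguments: {"type":"object","properties":{"moves":{"type":"array","items":{"type":"array"}},"grip_force":{"type":"number"}},"required":["moves"]}

```bash
mkdir -p pics; python3 - <<'E'
from plant import ctrl
import cv2,numpy as np
s=ctrl.get_state();print({k:np.round(v,3) for k,v in s.items()})
for n in("top","side"):
    c=ctrl.read_camera(n);cv2.imwrite(f"pics/{n}0.png",c["image"][:,:,::-1])
    print(n,c["fx"],c["fy"],c["cx"],c["cy"],c["dist"],np.round(c["R"],4).tolist(),c["t"])
E
```

```text
{'time': np.float64(0.0), 'qpos': array([-1.372,  0.287,  1.578, -0.   ,  1.279, -0.15 ]), 'dq': array([ 0.002,  0.001, -0.003,  0.001, -0.002,  0.002]), 'joint_efforts': array([ 1.0000e-03, -4.0597e+01, -2.9263e+01, -0.0000e+00,  6.0000e-03,
        0.0000e+00]), 'eef_pos': array([ 0.231, -0.634,  0.247]), 'tcp_rot': array([ 0.985,  0.174, -0.   , -0.001]), 'contact_force': array([ 0.343,  0.467, -0.013]), 'wrist_torque': array([ 0.003, -0.028,  0.032]), 'finger_force': np.float64(0.0), 'opening': np.float64(0.996)}
top 475.9766996867411 475.9766996867411 258.1923657691037 192.0007373155057 [0.05502079 0.         0.         0.         0.        ] [[-0.0109, -0.9995, -0.03], [-0.9892, 0.0152, -0.1455], [0.1459, 0.0281, -0.9889]] [-0.00372903  0.53670025  0.9766266 ]
side 435.5596418193599 435.5596418193599 255.96789704309808 193.79918263689555 [-0.0018179  0.         0.         0.         0.       ] [[-0.844, -0.536, -0.0192], [-0.2286, 0.3919, -0.8912], [0.4852, -0.7477, -0.4533]] [0.42512702 0.19835049 0.60064227]
```

View pics/top0.png

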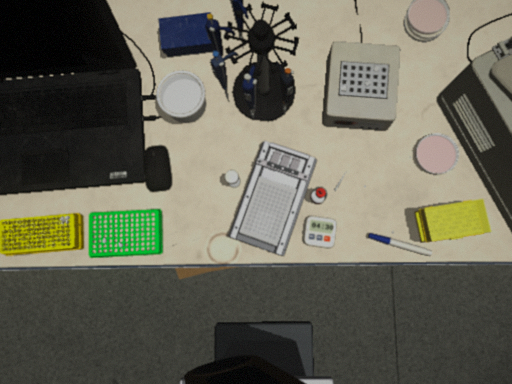

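View pics/side0.png

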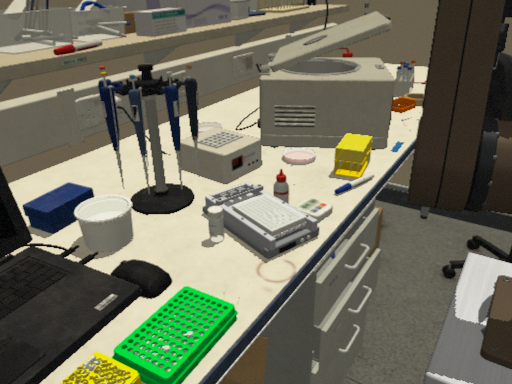

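The top view shows the warmer at about (233–316, 140–255), with bar and leaf at its upper end. The vial is at (231,178), the dropper bottle at (318,194) and the timer at (320,232). I'll enlarge this area.

```bash
python3 - <<'E'
import cv2
a=cv2.imread("pics/top0.png")[130:265,205:350];cv2.imwrite("pics/crop1.png",cv2.resize(a,None,fx=4.4,fy=4.4,interpolation=cv2.INTER_CUBIC))
a=cv2.imread("pics/side0.png")[160:270,190:345];cv2.imwrite("pics/crop2.png",cv2.resize(a,None,fx=5,fy=5,interpolation=cv2.INTER_CUBIC))
E
```

```text
(no output)
```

View pics/crop1.png

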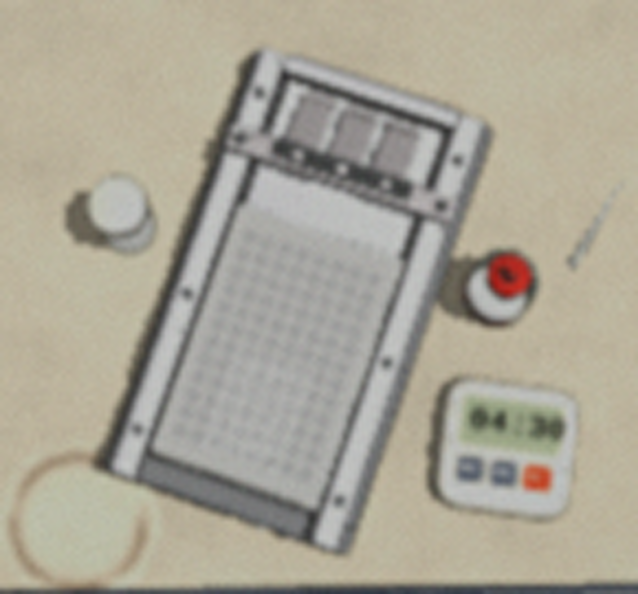

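View pics/crop2.png

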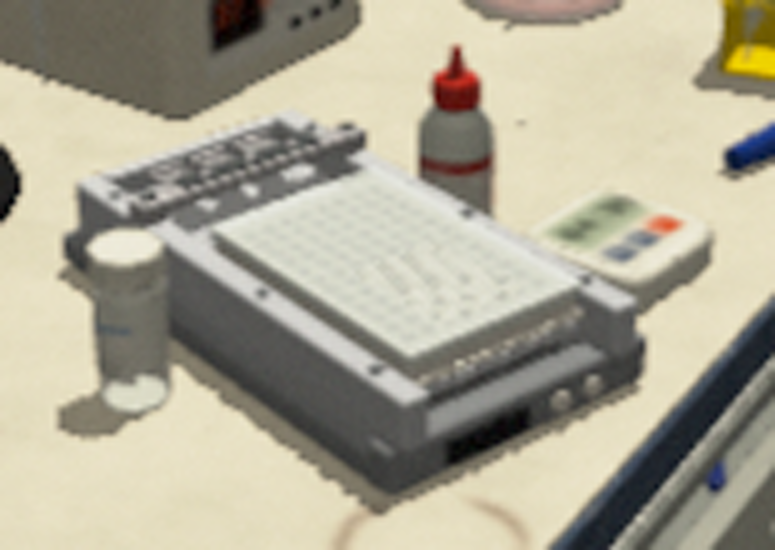

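The crops show the lid as the gridded area (crop1: rear corners about (150,452) and (316,508), front about (240,206) and (400,262)). Bright platen is visible between the nose and the bar. The rail-top corners are about (262,50), (488,125), (110,468) and (345,552).

```bash
cat >h.py <<'E'
import numpy as np,cv2
from plant import ctrl
def KD(c): return np.array([[c["fx"],0,c["cx"]],[0,c["fy"],c["cy"]],[0,0,1]]),np.array(c["dist"])
def ray(c,px,z):
    K,D=KD(c);u=cv2.undistortPoints(np.float64(px).reshape(-1,1,2),K,D)[:,0]
    R=np.array(c["R"]);t=np.array(c["t"]);o=-R.T@t
    d=np.c_[u,np.ones(len(u))]@R
    return o+d*((z-o[2])/d[:,2])[:,None]
def proj(c,X):
    K,D=KD(c);return cv2.projectPoints(np.float64(X),cv2.Rodrigues(np.array(c["R"]))[0],np.array(c["t"]),K,D)[0][:,0]
E
python3 - <<'E'
from h import *
c=ctrl.read_camera("top")
f=lambda P:np.array(P)/4.4+[205,130]-0.4
r=ray(c,f([(262,50),(488,125),(110,468),(345,552)]),.042)
print(r.round(4));n=np.linalg.norm
print("w",n(r[0]-r[1]),n(r[2]-r[3]),"l",n(r[0]-r[2]),n(r[1]-r[3]))
d=(r[0]+r[1]-r[2]-r[3])[:2];yaw=np.arctan2(d[1],d[0]);cen=r.mean(0)[:2]
e=(r[0]-r[1]+r[2]-r[3])[:2];print("yaw",yaw,np.arctan2(e[1],e[0])-np.pi/2,cen)
p=ray(c,f([(240,206),(400,262),(150,452),(316,508)]),.048)
R=np.array([[np.cos(yaw),-np.sin(yaw)],[np.sin(yaw),np.cos(yaw)]])
print("plate in warmer",((p[:,:2]-cen)@R).round(4))
b=ray(c,f([(235,130),(450,215),(285,150),(405,192)]),.054);print("bar top",((b[:,:2]-cen)@R).round(4))
# refine: full-res edges overlay check
W=lambda P:np.c_[np.array(P)[:,:2]@R.T+cen,np.array(P)[:,2]]
s=ctrl.read_camera("side")
im=cv2.resize(s["image"][160:270,190:345],None,fx=5,fy=5)[:,:,::-1].copy()
it=cv2.resize(c["image"][130:265,205:350],None,fx=4.4,fy=4.4)[:,:,::-1].copy()
box=[(-.113,.057,.042),(.113,.057,.042),(.113,-.057,.042),(-.113,-.057,.042)]
bar=[(.053,-.057,.054),(.053,.057,.054),(.065,.057,.054),(.065,-.057,.054)]
rl=[(-.113,.04475,.042),(.113,.04475,.042),(.113,-.04475,.042),(-.113,-.04475,.042)]
for B,k in((box,(0,0,255)),(bar,(0,255,0)),(rl,(255,0,0))):
    cv2.polylines(im,[np.int32((proj(s,W(B))-[190,160]+.5)*5)],1,k)
    cv2.polylines(it,[np.int32((proj(c,W(B))-[205,130]+.5)*4.4)],1,k)
o=np.zeros((600,790,3),np.uint8);t=cv2.resize(it,None,fx=.6,fy=.6);q=cv2.resize(im,None,fx=.5,fy=.5)
o[:t.shape[0],:t.shape[1]]=t;o[:q.shape[0],t.shape[1]+10:t.shape[1]+10+q.shape[1]]=q
cv2.imwrite("pics/ov.png",o[:370])
E
```

```text
[[ 0.6474 -0.0249  0.042 ]
 [ 0.6079 -0.1344  0.042 ]
 [ 0.4437  0.0503  0.042 ]
 [ 0.4027 -0.0611  0.042 ]]
w 0.11639388397269407 0.11869186049254664 l 0.2171640489793826 0.21784821381928138
yaw -0.34845254233029577 -0.34982001735029455 [ 0.52542586 -0.04252714]
plate in warmer [[ 0.0308  0.0422]
 [ 0.0301 -0.0395]
 [-0.0952  0.0433]
 [-0.0942 -0.0397]]
bar top [[ 0.0642  0.0563]
 [ 0.0584 -0.0548]
 [ 0.0627  0.0302]
 [ 0.062  -0.0309]]
```

View pics/ov.png

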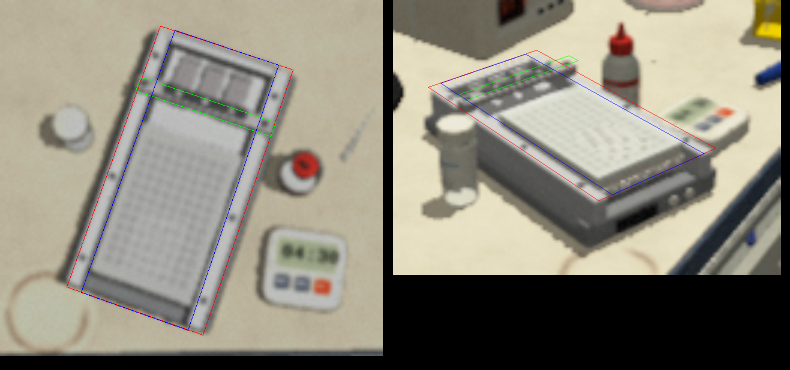

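Warmer yaw is about -0.349 and its centre about (0.525,-0.0425), which fits the overlay. The plate is at warmer x ≈ -0.032. First I'll turn the tool x axis along the lane and shut the fingers.

Request:
drive_tool(moves=[[[0, 0, 0.14], [0, 0, 0], 0], [[0, 0, 0.14], [0, 0, 0], 0], [[0, 0, 0.14], [0, -0.02, 0], 0], [[0, 0, 0.14], [0, -0.03, 0], 0], [[0, 0, 0.14], [0, -0.04, 0], 0]], grip_force=40)

```text
time: 0.82
eef_pos: [0.2395, -0.5447, 0.2479]
tcp_rot: [0.984, -0.178, -0.0, -0.0]
contact_force: [0.6, 0.7, 0.5]
opening: 0.001
finger_force: 0.0
```

Request:
drive_tool(moves=[[[0, 0, -0.008], [0.003, -0.055, 0], 0], [[0, 0, 0], [0.003, -0.055, 0], 0], [[0, 0, 0], [0.004, -0.055, 0], 0], [[0, 0, 0], [0.004, -0.055, 0], 0], [[0, 0, 0], [0.004, -0.055, 0], 0]])

```text
time: 1.45
eef_pos: [0.3501, -0.2909, 0.2483]
tcp_rot: [0.985, -0.171, 0.0, 0.0]
contact_force: [2.0, 0.6, -0.1]
opening: -0.002
finger_force: 0.0
```

Request:
drive_tool(moves=[[[0, 0, 0], [0.004, -0.055, 0], 0], [[0, 0, 0], [0.004, -0.055, 0.02], 0], [[0, 0, 0], [0.004, -0.055, 0.03], 0], [[0, 0, 0], [0.003, -0.055, 0.03], 0], [[0, 0, 0], [0.003, -0.055, 0.03], 0]])

```text
time: 2.08
eef_pos: [0.4595, -0.0385, 0.1381]
tcp_rot: [0.985, -0.171, 0.001, 0.0]
contact_force: [0.5, -0.0, 0.2]
opening: -0.003
finger_force: 0.0
```

Request:
drive_tool(moves=[[[0, 0, 0], [0.001, -0.009, 0.02], 0], [[0, 0, 0], [0.001, -0.008, 0.015], 0], [[0, 0, 0], [0, 0, 0], 0]])

```text
time: 2.45
eef_pos: [0.4659, -0.0248, 0.1026]
tcp_rot: [0.985, -0.171, -0.001, -0.0]
contact_force: [0.7, 0.3, -0.3]
opening: -0.002
finger_force: 0.0
```

```bash
python3 - <<'E'
from h import *
s=ctrl.get_state();print(s["eef_pos"],s["contact_force"])
a=ctrl.read_camera("side")["image"][150:270,190:345,::-1];w=ctrl.read_camera("wrist")["image"][:,:,::-1]
a=cv2.resize(a,(387,300));w=cv2.resize(w,(400,300))
cv2.imwrite("pics/c2.png",np.hstack([a,w]))
E
```

```text
[ 0.465893   -0.02477912  0.10262929] [ 0.69515002  0.30998588 -0.27723406]
```

View pics/c2.png

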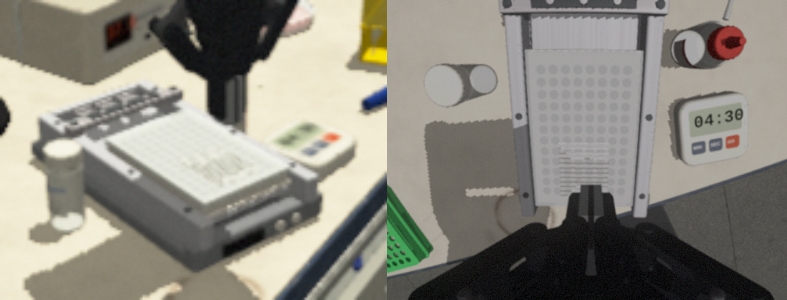

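The wrist view shows the lane aligned with the tool, the ribbed patch at about (555–610, 148–195), the plate nose at row 50 and the bar edge at row 12. I'll compute positions from this view.

```bash
python3 - <<'E'
from h import *
c=ctrl.read_camera("wrist")
f=lambda P:(np.array(P,float)-[387,0])*1.28
yaw=-.349;cen=np.array([.5254,-.0425]);R=np.array([[np.cos(yaw),-np.sin(yaw)],[np.sin(yaw),np.cos(yaw)]])
loc=lambda p:((p[:,:2]-cen)@R*1000).round(1).tolist()
print("nose L,R, sides rear",loc(ray(c,f([(527,50),(643,50),(530,190),(638,190)]),.048)))
print("ribs topL topR botL",loc(ray(c,f([(558,147),(608,147),(558,194),(608,194)]),.048)))
print("bar low edge",loc(ray(c,f([(503,11),(665,11)]),.054)))
print("rails outer L near/far, R",loc(ray(c,f([(523,215),(503,14),(650,214),(667,14)]),.042)))
print("rails inner",loc(ray(c,f([(533,213),(525,14),(637,213),(646,14)]),.042)))
print("tcp",loc(ctrl.get_state()["eef_pos"][None]))
w=cv2.cvtColor(c["image"],cv2.COLOR_RGB2BGR)[:290,130:380]
cv2.imwrite("pics/w.png",cv2.resize(w,None,fx=2,fy=2,interpolation=cv2.INTER_CUBIC))
E
```

```text
nose L,R, sides rear [[32.7, 41.2], [32.9, -40.6], [-78.1, 46.9], [-77.5, -44.2]]
ribs topL topR botL [[-39.6, 21.6], [-39.4, -17.7], [-81.6, 23.3], [-81.3, -19.0]]
bar low edge [[57.6, 54.5], [57.8, -52.7]]
rails outer L near/far, R [[-107.4, 57.3], [57.9, 58.6], [-105.5, -58.4], [58.2, -57.6]]
rails inner [[-105.0, 47.9], [57.5, 42.7], [-104.4, -46.4], [57.7, -42.6]]
tcp [[-60.4, -4.2]]
```

View pics/w.png

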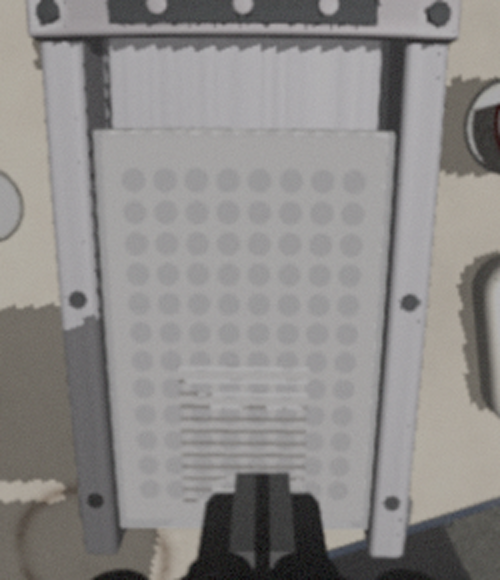

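Sharper wrist view: ribs span about rows 365–500 and the nose edge is at row 130. The plate is square in the lane, and I need to go 5 mm left. I'll shift and descend to just above the lid.

Request:
drive_tool(moves=[[[0, 0, 0], [0, -0.005, 0.012], 0], [[0, 0, 0], [0, 0, 0.012], 0], [[0, 0, 0], [0, 0, 0.006], 0], [[0, 0, 0], [0, 0, 0.002], 0], [[0, 0, 0], [0, 0, 0], 0]])

```text
time: 3.22
eef_pos: [0.4683, -0.0203, 0.0715]
tcp_rot: [0.985, -0.171, -0.0, -0.0]
contact_force: [-0.1, -0.1, 0.2]
opening: -0.001
finger_force: 0.0
```

Request:
drive_tool(moves=[[[0, 0, 0], [0, 0, 0.002], 0], [[0, 0, 0], [0, 0, 0.002], 0], [[0, 0, 0], [0, 0, 0], 0]])

```text
time: 3.6
eef_pos: [0.4682, -0.0202, 0.0676]
tcp_rot: [0.985, -0.171, -0.0, -0.0]
contact_force: [0.4, -0.7, 0.6]
opening: -0.0
finger_force: 0.0
```

Commanded z is about 0.0676. I'll press in steps of 2 mm.

Request:
drive_tool(moves=[[[0, 0, 0], [0, 0, 0.002], 0], [[0, 0, 0], [0, 0, 0.002], 0], [[0, 0, 0], [0, 0, 0.002], 0], [[0, 0, 0], [0, 0, 0], 0]])

```text
time: 4.1
eef_pos: [0.4695, -0.0206, 0.063]
tcp_rot: [0.985, -0.171, 0.001, 0.0]
contact_force: [-0.7, 0.8, 7.9]
opening: -0.001
finger_force: 3.5
```

Request:
drive_tool(moves=[[[0, 0, 0], [0, 0, 0.002], 0], [[0, 0, 0], [0, 0, 0.002], 0], [[0, 0, 0], [0, 0, 0.0015], 0], [[0, 0, 0], [0, 0, 0], 0]])

```text
time: 4.6
eef_pos: [0.4706, -0.0208, 0.0586]
tcp_rot: [0.985, -0.171, 0.002, 0.0]
contact_force: [-1.8, 0.2, 11.1]
opening: 0.004
finger_force: 5.7
```

Request:
drive_tool(moves=[[[0, 0, 0], [0, 0, 0.0015], 0], [[0, 0, 0], [0, 0, 0.001], 0], [[0, 0, 0], [0, 0, 0], 0]])

```text
time: 4.97
eef_pos: [0.4723, -0.0213, 0.0579]
tcp_rot: [0.985, -0.171, 0.004, 0.0]
contact_force: [-2.0, 1.5, 17.4]
opening: 0.002
finger_force: 8.7
```

On the hard stop at 17 N. Now sliding.

Request:
drive_tool(moves=[[[0, 0, 0], [0.003, 0, 0], 0], [[0, 0, 0], [0.004, 0, 0], 0], [[0, 0, 0], [0.004, 0, 0], 0], [[0, 0, 0], [0.004, 0, 0], 0]])

```text
time: 5.48
eef_pos: [0.4864, -0.0263, 0.0579]
tcp_rot: [0.985, -0.171, 0.004, 0.0]
contact_force: [-1.7, 0.8, 17.5]
opening: 0.002
finger_force: 8.7
```

Request:
drive_tool(moves=[[[0, 0, 0], [0.004, 0, 0], 0], [[0, 0, 0], [0.004, 0, 0], 0], [[0, 0, 0], [0.004, 0, 0], 0], [[0, 0, 0], [0.004, 0, 0], 0]])

```text
time: 5.98
eef_pos: [0.5014, -0.0317, 0.058]
tcp_rot: [0.985, -0.171, 0.004, 0.0]
contact_force: [-2.5, 0.3, 16.8]
opening: 0.001
finger_force: 8.5
```

Request:
drive_tool(moves=[[[0, 0, 0], [0.004, 0, 0], 0], [[0, 0, 0], [0.004, 0, 0], 0], [[0, 0, 0], [0.004, 0, 0], 0]])

```text
time: 6.35
eef_pos: [0.5126, -0.0357, 0.058]
tcp_rot: [0.985, -0.171, 0.004, 0.0]
contact_force: [-2.0, 1.1, 15.7]
opening: 0.004
finger_force: 8.3
```

Request:
drive_tool(moves=[[[0, 0, 0], [0.004, 0, 0.0003], 0], [[0, 0, 0], [0.004, 0, 0.0003], 0], [[0, 0, 0], [0.004, 0, 0], 0]])

```text
time: 6.72
eef_pos: [0.5238, -0.0396, 0.0579]
tcp_rot: [0.985, -0.171, 0.003, 0.0]
contact_force: [-3.5, 2.3, 21.3]
opening: -0.002
finger_force: 10.3
```

Request:
drive_tool(moves=[[[0, 0, 0], [0.003, 0, 0.0002], 0], [[0, 0, 0], [0.003, 0, 0], 0], [[0, 0, 0], [0.003, 0, 0], 0]])

```text
time: 7.1
eef_pos: [0.5324, -0.0427, 0.0579]
tcp_rot: [0.985, -0.171, 0.004, 0.0]
contact_force: [-3.2, 1.5, 19.8]
opening: 0.001
finger_force: 10.0
```

Request:
drive_tool(moves=[[[0, 0, 0], [0.002, 0, 0], 0], [[0, 0, 0], [0.002, 0, 0], 0], [[0, 0, 0], [0.002, 0, 0], 0]])

```text
time: 7.48
eef_pos: [0.5348, -0.0435, 0.0579]
tcp_rot: [0.985, -0.171, -0.002, -0.0]
contact_force: [-15.8, 4.3, 31.9]
opening: -0.002
finger_force: 16.1
```

Request:
drive_tool(moves=[[[0, 0, 0], [0.0015, 0, 0], 0], [[0, 0, 0], [0.0015, 0, 0], 0]])

```text
time: 7.72
eef_pos: [0.535, -0.0436, 0.0578]
tcp_rot: [0.985, -0.17, -0.006, -0.001]
contact_force: [-22.2, 6.8, 39.8]
opening: -0.004
finger_force: 19.4
```

Hard stop is felt, at about 70 mm of total travel against an expected 68–72. I'll ease the horizontal load and check visually while still pressed.

Request:
drive_tool(moves=[[[0, 0, 0], [-0.002, 0, 0], 0], [[0, 0, 0], [-0.001, 0, 0], 0]])

```text
time: 7.98
eef_pos: [0.5348, -0.0435, 0.0579]
tcp_rot: [0.985, -0.17, -0.001, -0.0]
contact_force: [-11.2, 2.2, 27.9]
opening: 0.001
finger_force: 13.9
```

```bash
python3 - <<'E'
from h import *
a=ctrl.read_camera("top")["image"][130:265,205:350,::-1]
w=ctrl.read_camera("wrist")["image"][:,:,::-1]
o=np.hstack([cv2.resize(a,(322,300),interpolation=cv2.INTER_CUBIC),cv2.resize(w,(400,300))])
cv2.imwrite("pics/e.png",o)
E
```

```text
(no output)
```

View pics/e.png

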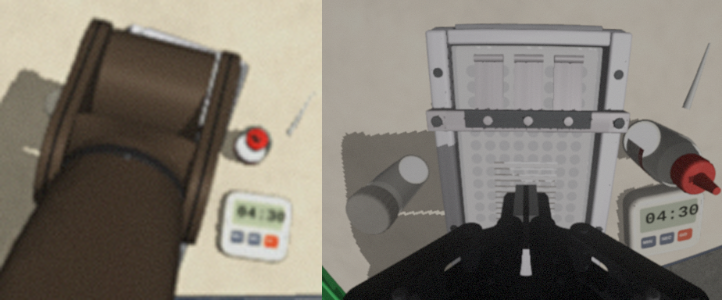

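The wrist view shows the plate under the bar and all three leaf fingers, with the nose next to the end stop near row 45. The vial, bottle and timer are still standing. I'll enlarge the stop region and measure.

```bash
python3 - <<'E'
from h import *
c=ctrl.read_camera("wrist")
w=c["image"][25:175,125:395,::-1]
cv2.imwrite("pics/e2.png",cv2.resize(w,None,fx=2.9,fy=2.9,interpolation=cv2.INTER_CUBIC))
yaw=-.349;R=np.array([[np.cos(yaw),-np.sin(yaw)],[np.sin(yaw),np.cos(yaw)]])
# project stop face & bar using cen shifted +4.6 mm; print in crop px
cen=np.array([.5254,-.0425])+R@[.0046,0]
W=lambda P:np.c_[np.array(P)[:,:2]@R.T+cen,np.array(P)[:,2]]
P=[(.1,0,.042),(.1,0,.036),(.1,0,.041),(.053,0,.054),(.053,0,.045),(.113,0,.042)]
print(((proj(c,W(P))-[125,25])*2.9).round())
print((ctrl.get_state()["eef_pos"][:2]-cen)@R)
E
```

```text
[[413.  81.]
 [412.  84.]
 [413.  81.]
 [410. 414.]
 [409. 399.]
 [414. -15.]]
[0.00456165 0.00226349]
```

View pics/e2.png

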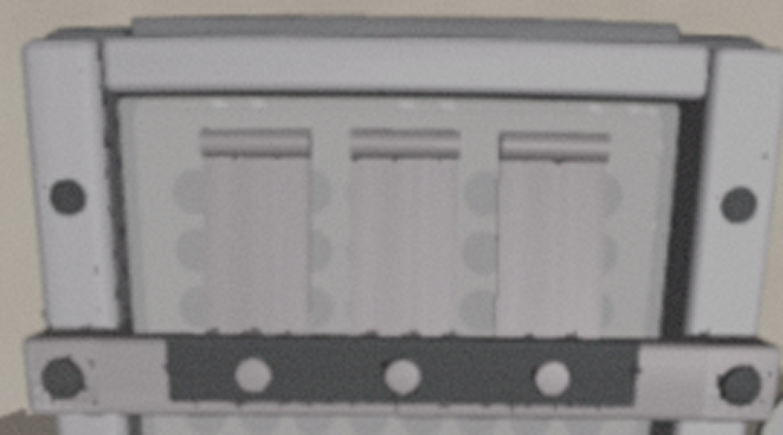

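The nose is on the end stop: a thin shadow line at rows 93–100, under 1 mm, and square. I'll lift straight off while still pushing slightly forward, then move clear.

Request:
drive_tool(moves=[[[0, 0, 0], [0, 0, -0.002], 0], [[0, 0, 0], [0, 0, -0.002], 0], [[0, 0, 0], [0, 0, -0.003], 0], [[0, 0, 0], [0, 0, -0.005], 0], [[0, 0, 0], [0, 0, -0.01], 0]])

```text
time: 8.75
eef_pos: [0.5336, -0.0437, 0.0744]
tcp_rot: [0.985, -0.171, -0.001, -0.0]
contact_force: [0.1, -0.4, 0.2]
opening: -0.001
finger_force: 0.0
```

Request:
drive_tool(moves=[[[0, 0, 0], [0, 0, -0.02], 0], [[0, 0, 0], [0, 0, -0.03], 0], [[0, 0, 0], [0, 0, -0.04], 0], [[0, 0, 0], [0, 0, -0.02], 0], [[0, 0, 0], [0, 0, 0], 0]])

```text
time: 9.38
eef_pos: [0.5354, -0.0442, 0.1872]
tcp_rot: [0.985, -0.171, 0.002, 0.0]
contact_force: [0.7, -0.4, -0.4]
opening: -0.001
finger_force: 0.0
```

```bash
python3 - <<'E'
from h import *
s=ctrl.get_state();print(s["time"],s["eef_pos"],s["contact_force"])
w=ctrl.read_camera("wrist")["image"][:,:,::-1]
cv2.imwrite("pics/f.png",cv2.resize(w,(768,576),interpolation=cv2.INTER_CUBIC))
E
```

```text
9.375 [ 0.53542293 -0.04420082  0.18723284] [ 0.67066763 -0.44311868 -0.38515932]
```

View pics/f.png

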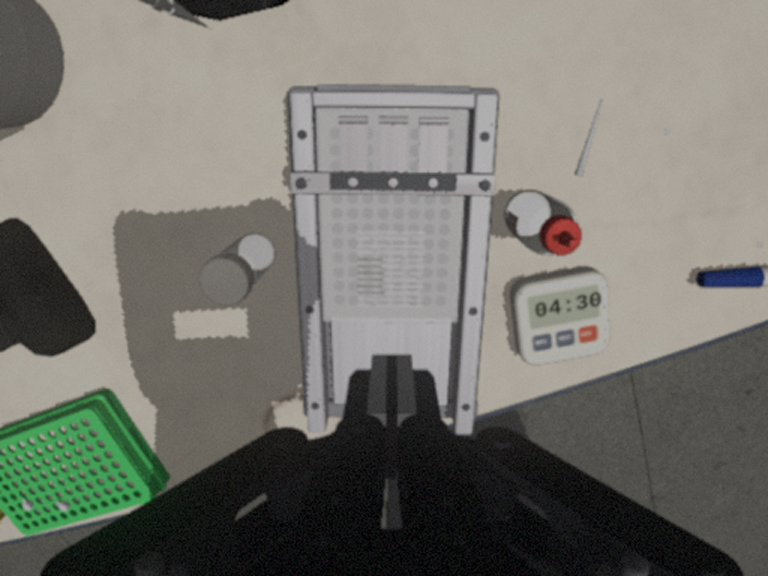

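After release the plate's nose is still at the stop (row 107), its rear edge is at row 320, and the neighbours are untouched. One quick numeric check on the distance from bar to rear edge: if it is about 80–82 mm, hand in.

```bash
python3 - <<'E'
from h import *
c=ctrl.read_camera("wrist")
g=lambda p,z:ray(c,[np.array(p)/1.5],z)[0]
b=g((392,193),.054);r=g((388,321),.044);n=g((392,108),.044);s=g((392,107),.042)
d=np.array([np.cos(.349),-np.sin(.349),0]);print("bar-rear",(b-r)@d,"length",(n-r)@d,"stop-nose",(s-n)@d)
ok=.076<(b-r)@d<.086 
print(ok)
if ok: print(ctrl.sign_off())
E
```

```text
bar-rear 0.08022152742859644 length 0.12477462845983403 stop-nose 0.0005843834976337239
True
the job is handed in; nothing more can be done
None
```

The plate is home against the end stop, held down by the bar and leaf spring, with the arm clear and the vial, bottle and timer left where they stood; handed in at about 9.4 s.

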